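Set the bread warmer's thermostat wheel and start it

ROBOT

A 7-joint arm with a two-finger parallel gripper is mounted at the origin on the work surface. World frame = base frame: x ahead of the robot, y to its left, z up, the work surface at z = 0. Lengths are in mm, angles in rad, forces in N, time in s.
With the tool pointing down it reaches from about 400 to 750 mm from the base axis. Payload 19.5 kg.
Tool frame: the origin (TCP) lies between the finger pads; the fingertips stand 17 mm ahead of it and the grasp point (between the pads) lies 2 mm behind it; z points along the fingers, y is the line along which they close (so a half turn about z gives the same grasp; the last joint's range is limited). The gripper opens to 85 mm and grips with 20 to 120 N. Pads are 22 mm wide; open, the fingers measure 114 mm over their backs; the gripper's body (76 mm by 85 mm) begins 54 mm behind the grasp point. The pads swing forward as they close: fully open they stand 13 mm farther back than shut.
Start: joints at [-1.187, 0.707, -0.028, 1.485, 0.022, 0.951, -0.075], TCP at [237.489, 523.637, 248.268] pointing down, gripper open.
Joint ranges: [-2.71, 2.71], [-0.32, 2.16], [-1.57, 1.52], [0, 2.45], [-1.46, 4.6], [0, 2.02], [-2.83, 2.83]. Speed limits (rad/s): [1.89, 1.89, 2.57, 2.57, 3.01, 3.01, 3.01].

INTERFACE

Orientations are given as [roll, pitch, yaw] about the fixed x, y, z axes, in that order (R = Rz(yaw) Ry(pitch) Rx(roll)).
In Python, from cell import env, vision gives the robot as it stands.
- The arm moves only by the tool servo_tool, never from a script. Its argument "commands" is a list of rows, each an object of numbers: "fingers": the opening, from 0 (shut) to 1 (fully open); "dx", "dy", "dz": the shift along the tool's x, y, z in m; "yaw": the turn about the tool's z in rad. A call has 1 to 12 rows; each row shifts and turns the commanded pose from where the row before left it, along the tool's axes as they then stand; what a row does not reach is not made up. A row lasts 1/8 s, in which the tool goes at most 62.5 mm and 10.7 degrees, less where a joint would pass 70% of its speed; a pose out of reach is approached as far as the arm can. A call is refused whole if a number of a shift passes 0.0625 or a number of a turn 0.188, either way. A call with a gripper value outside its range is refused whole. The fingers move at their own pace and stop on an object; "newtons" is the grip in N (left out, the last holds). Time passes only in rows, so rows that do not move let the fingers close. It gives the time, the measured TCP pose, the force, the opening and the grip force at its end, in the units of the state.
- env.sense(): the state, without advancing time (a new reading comes with each control period).
- vision.get_image(name): name is "side" or "top"; returns a dict with "frame" (480x640x3 uint8, red, green, blue), "fx", "fy", "cx", "cy" (pixels), "T" (4x4, takes a point from camera to world coordinates). Camera axes: x right, y up, looking along -z (the intrinsics and any distortion apply to the point x, -y, -z); pixel columns grow to the right and rows downward; lengths in mm; the calibration is good to about 2 mm. A picture is of the moment at which its call begins. There is no depth.
- env.job_done(): hands the job in; it is judged then, once.
The state is a dict: "clock": time; "joint_pos": joint angles; "qd": joint speeds; "tau": joint torques, N m; "tool_pos": TCP position; "eef_rot": TCP orientation; "ft_force": force on the tool from outside, world axes, zero at the start; "torque": the same for the moment, N m; "gripper_width": finger opening in mm; "grip_force": force on a finger pad.
Only numpy, scipy, OpenCV 4.12 (cv2) and the standard library are available. Lean on these libraries where they do the work, as an engineer would, in place of code of your own. Each camera call takes 0.05 s, during which the arm holds its last target. There are 200 camera calls.

TASK

With a fingertip on its knurled top, roll the black thermostat wheel of the bread warmer towards the bread rolls, click by click, until the red stripe has clicked into place between the two white pointers. Only then press the green start button right down and let it come up again. Leave the bread and the other things on the table where they are.

Things in the scene. Friction and masses are not known exactly. Their poses are not given: they have to be found in the camera images.
- wheel (a joint): Angle (rad) of the black knurled wheel, radius 45 mm, 26 mm wide. Grows as its top moves along +x of wheel_top (to the rolls). Notches every 30 degrees: 0, 0.524, 1.047, 1.571, 2.094; the notch's stripe is then on top: red for 1.047, others white. Starts in 0 or 0.524. About 2 N at the rim takes it out of a notch; let go, it snaps to the nearest. It does not sink when pressed.
- wheel_top (a point): Fixed point at the crown (highest line) of the wheel, mid-width, exactly between the white pointers, 101 mm above the table; the axle is 45 mm straight below. Its z is up, its y lies along the axle, its x points level over the crown towards the bread rolls.
- thermo: Grey box of the wheel, fixed, 126 x 138 x 75 mm, origin under its centre, 91 mm below wheel_top, same axes. The wheel stands 16 mm out of its flat top between two black cheeks (70 mm along x, 18 mm wide, at y +-23.5 mm, tops 4 mm lower than the crown), each with a white pointer line across its middle.
- start (a joint): Travel of the green start button in m: 0 up, 0.006 fully down (5 N); it springs up when let go. Pressing it while the wheel is not in the red notch is a fault.
- start_top (a point): Centre of the top of the green start button (32 mm across, pressed straight down) on a second grey box, 126 x 138 mm. The two boxes are 140 mm apart, centre to centre, and may be either way round.
- warmer: Bread warmer, fixed, 260 x 280 mm; origin at the centre of its underside on the table, +x from its front (the two control boxes, tops 85 mm above the table, centres at x -65, y +-70 mm) to its rear (hot plate 85 mm high, rim 97 mm, two rolls on it).
- roll_a: Bystander, loose, leave it where it is: dark brown bread roll, 76 mm across, 50 mm high, on the hot plate; origin under its centre.
- roll_b: Bystander, loose, leave it where it is: golden bread roll, 76 mm across, 50 mm high, on the hot plate; origin under its centre.
- oil: Bystander, loose, leave it where it is: green oil bottle, 60 mm across, 190 mm high; origin under its centre.
- seeds: Bystander, loose, leave it where it is: amber jar with a steel lid, 72 mm across, 100 mm high; origin under its centre.
- scoop_cup: Bystander, loose, leave it where it is: steel cup, 80 mm across, 85 mm high; origin under its centre.
- bowl: Bystander, loose, leave it where it is: white bowl, 140 mm across, 65 mm high; origin under its centre.
- brush: Bystander, loose, leave it where it is: flat pastry brush lying on the table along its x axis; origin under its middle.

How it is judged:
By the outcome, as a careful person would: the job done as asked, in the order asked, and still so for the second after the job is handed in, with the robot touching nothing.
It also fails if it takes over 45 s, if anything falls off the work surface, if the arm or the gripper's body presses on something with over 40 N, if the wrist force passes 120 N, or if a joint passes its speed limit or range.

## Working session

There is one attempt and no reset: what is moved stays moved. The work goes in short steps, Python scripts to look and compute and a tool call to move; the robot and the scene stay as the last step left them, time stands still between calls to the robot, and variables do not carry over. Pictures are saved under pics/ and viewed, at most 10 in all, crops included, and the job is handed in when it is done.

Besides the shell and the picture viewer there is one more tool, called after "Emit:" as name(argument=value, ...) on one line, values as JSON. servo_tool: Moves the arm, as the interface text tells. Its arguments: {"type":"object","properties":{"commands":{"type":"array"},"newtons":{"type":"number"}},"required":["commands"]}

```bash
mkdir -p pics
cat > h.py <<'E'
import numpy as np, cv2
from cell import env, vision
def ray(im,u,v):
    T=im["T"];d=np.array([(u-im["cx"])/im["fx"],-(v-im["cy"])/im["fy"],-1.])
    return T[:3,3],T[:3,:3]@d
def onz(im,u,v,z):
    o,d=ray(im,u,v);return o+d*(z-o[2])/d[2]
def proj(im,p):
    T=im["T"];c=T[:3,:3].T@(np.array(p,float)-T[:3,3])
    return im["cx"]+im["fx"]*c[0]/-c[2], im["cy"]-im["fy"]*c[1]/-c[2]
def tri(a,ua,b,ub):
    o1,d1=ray(a,*ua);o2,d2=ray(b,*ub)
    s=np.linalg.lstsq(np.c_[d1,-d2],o2-o1,rcond=None)[0]
    p,q=o1+d1*s[0],o2+d2*s[1];return (p+q)/2,np.linalg.norm(p-q)
E
python3 - <<'E'
from h import *
for n in("top","side"):
    im=vision.get_image(n);cv2.imwrite(f"pics/{n}0.png",im["frame"][:,:,::-1]);print(n,{k:v for k,v in im.items() if k!="frame"})
print(env.sense())
E
```

```text
top {'fx': 474.4140678999163, 'fy': 474.4140678999163, 'cx': 328.23692577406484, 'cy': 252.0751061185957, 'T': array([[-9.55617692e-02,  9.71205903e-01, -2.18236207e-01,
         3.11732787e+02],
       [-9.95412188e-01, -9.42810719e-02,  1.62989279e-02,
         7.56334850e+01],
       [-4.74592852e-03,  2.18792535e-01,  9.75759859e-01,
         1.23763185e+03],
       [ 0.00000000e+00,  0.00000000e+00,  0.00000000e+00,
         1.00000000e+00]])}
side {'fx': 543.8529925828511, 'fy': 543.8529925828511, 'cx': 324.68677094126235, 'cy': 249.60627125287888, 'T': array([[ 8.08318062e-01,  3.91369901e-01, -4.39831231e-01,
        -1.30830842e+01],
       [-5.88431774e-01,  5.12637391e-01, -6.25260707e-01,
        -7.75620991e+02],
       [-1.92342863e-02,  7.64220195e-01,  6.44668548e-01,
         9.50808379e+02],
       [ 0.00000000e+00,  0.00000000e+00,  0.00000000e+00,
         1.00000000e+00]])}
{'clock': 0.1, 'joint_pos': array([-1.18673132,  0.70697173, -0.02758402,  1.48490489,  0.02198845,
        0.95089333, -0.07548505]), 'qd': array([ 0.0020097 , -0.00117605, -0.00155138, -0.00100716, -0.00091567,
       -0.00083254, -0.00089643]), 'tau': array([ 4.66763260e-03, -8.84275317e+01,  1.23798609e+00, -2.36444736e+01,
        1.72649743e-02,  5.12325627e-03, -1.48696961e-05]), 'tool_pos': array([237.41513527, 523.48521492, 247.92529636]), 'eef_rot': array([-3.14071827e+00,  3.60855139e-05,  2.71580924e+00]), 'ft_force': array([-0.16128162,  0.37708132,  0.23309464]), 'torque': array([-0.01457963, -0.03231138,  0.00803952]), 'grip_force': 0.0, 'gripper_width': 85.28329295848373}
```

View pics/top0.png

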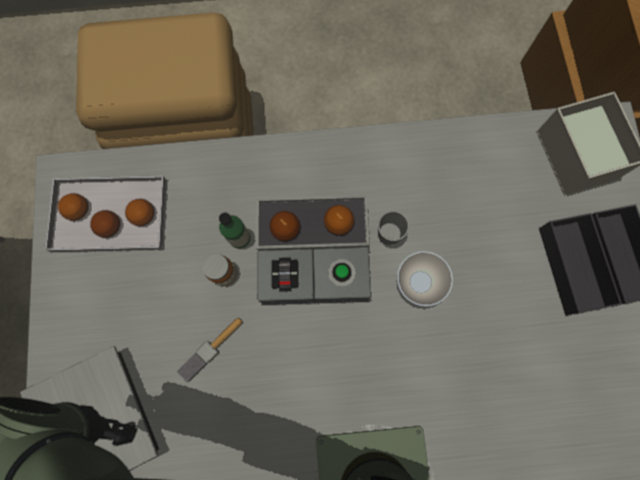

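View pics/side0.png

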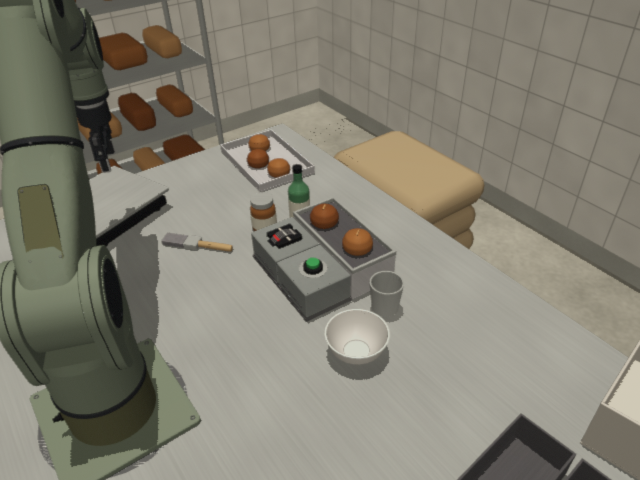

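The top view shows the thermostat wheel at about (285,273), the start button at (342,271) and the rolls above them at (285,226) and (340,220). In the side view the wheel is at (284,236) and the button at (313,265). I'll zoom in on both.

Run:
```python
from h import *
t=vision.get_image("top");s=vision.get_image("side")
a=cv2.resize(t["frame"][240:310,250:380],None,fx=6,fy=6,interpolation=2)[:,:,::-1]
b=cv2.resize(s["frame"][210:290,240:370],None,fx=6,fy=6,interpolation=2)[:,:,::-1]
cv2.imwrite("pics/z0.png",cv2.resize(np.vstack([a[:, :780],b[:, :780]]),(520,600)))
def cen(im,lo,hi,box):
    x0,y0,x1,y1=box;f=im["frame"][y0:y1,x0:x1];hsv=cv2.cvtColor(f,cv2.COLOR_RGB2HSV)
    m=cv2.inRange(hsv,lo,hi);v,u=np.nonzero(m);return (u.mean()+x0,v.mean()+y0),len(u),(u.min()+x0,u.max()+x0,v.min()+y0,v.max()+y0)
g=[cen(t,(50,120,50),(80,255,255),(320,250,365,295)),cen(s,(50,120,50),(80,255,255),(290,245,335,285))]
print(g,tri(t,g[0][0],s,g[1][0]))
for lo,hi in(((0,120,80),(8,255,255)),):
  r=[cen(t,lo,hi,(270,255,300,295)),cen(s,lo,hi,(262,220,305,250))];print(r,tri(t,r[0][0],s,r[1][0]))
# box outline in the top view -> grey top edges
gr=[onz(t,u,v,85) for u,v in((259,249),(369,247),(369,299),(258,300),(314,248),(314,299))];print(np.round(gr,1))
```

```text
[((np.float64(341.5), np.float64(270.83116883116884)), 154, (np.int64(335), np.int64(348), np.int64(264), np.int64(277))), ((np.float64(312.4634146341463), np.float64(263.0569105691057)), 123, (np.int64(306), np.int64(319), np.int64(258), np.int64(268)))] (array([516.67516378,  28.91866128,  98.25415838]), np.float64(0.18898551479796027))
[((np.float64(284.5), np.float64(282.5)), 44, (np.int64(279), np.int64(290), np.int64(281), np.int64(284))), ((np.float64(275.9130434782609), np.float64(237.34782608695653)), 23, (np.int64(273), np.int64(279), np.int64(234), np.int64(240)))] (array([502.51172373, 169.89348535,  92.90241052]), np.float64(0.304953063197354))
[[594.  227.6  85. ]
 [572.6 -46.1  85. ]
 [443.4 -31.2  85. ]
 [466.9 238.2  85. ]
 [583.3  90.7  85. ]
 [456.3 102.1  85. ]]
```

View pics/z0.png

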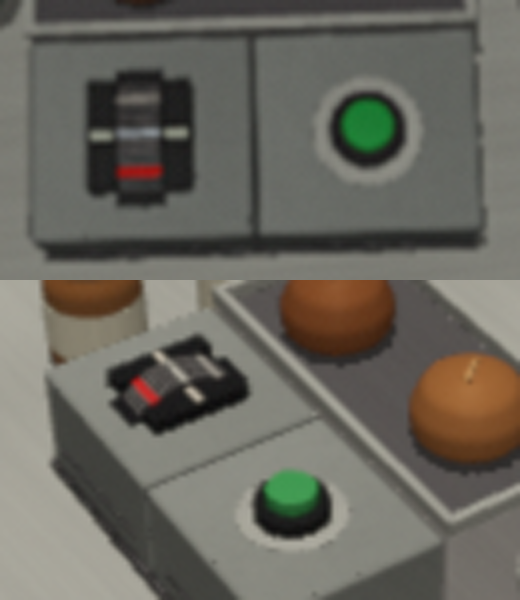

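The zoom shows the red stripe one notch on the robot's side of the two white pointers, so the wheel is at 0.524 and needs one click. The red stripe's triangulated height of 93 mm fits that. Next I'll measure the pointers for the crown.

Run:
```python
from h import *
t=vision.get_image("top");s=vision.get_image("side")
# pointer pixels read from zoom (4x), z0: top rows 0-280, side 280-600
P=[((275.2,273.7),(240+166/4,210+(358-280)/4)),((294.2,273.1),(240+194/4,210+(394-280)/4))]
for a,b in P: print(tri(t,a,s,b),onz(t,*a,97))
f=t["frame"];hsv=cv2.cvtColor(f,cv2.COLOR_RGB2GRAY)[268:280,270:300];print(hsv)
# dark wheel+cheeks block
m=cv2.inRange(cv2.cvtColor(f,cv2.COLOR_RGB2GRAY)[250:298,265:305],0,75)
n,l,st,c=cv2.connectedComponentsWithStats(m);print(st)
yaw=-.084;e=np.array([[np.cos(yaw),np.sin(yaw)],[-np.sin(yaw),np.cos(yaw)]])
print("from start +140y:",np.array([516.7,28.9])+140*e[1], "warmer ctr est:",np.array([516.7,28.9])+70*e[1]+65*e[0])
```

```text
(array([529.00657404, 190.01562714,  92.07382458]), np.float64(5.50900017501066)) [525.5135405  190.57666627  97.        ]
(array([523.33948843, 144.18076991,  95.32144964]), np.float64(1.0842464855957412)) [522.52317595 144.28962237  97.        ]
[[100  74  40  29  32  31  32  31  32  42  52  52  51  50  52  53  54  53
   51  44  29  30  32  30  32  29  29  35  67  97]
 [ 99  73  40  30  33  32  32  31  33  43  55  55  53  55  59  61  61  59
   54  45  29  26  30  30  30  30  29  35  67  97]
 [ 99  74  40  29  29  29  28  29  31  41  49  49  48  49  55  59  61  58
   55  45  27  25  28  27  30  31  31  35  65  97]
 [ 99  72  41  36  37  39  39  35  36  53  63  62  59  60  63  69  75  75
   73  61  41  47  58  59  61  65  56  40  64  97]
 [ 98  75  64  78  83  81  80  71  62  84 103 102  99  98  98 107 119 123
  121 103  73  94 113 117 119 120 100  54  64  96]
 [ 98  80  90 123 131 128 127 111  83  94 118 121 118 117 115 117 130 132
  131 112  83 108 131 135 135 133 111  59  64  96]
 [ 98  79  88 121 128 127 125 109  76  75  95 100  98 100  94  88  89  92
   91  76  53  70  87  90  9
[... 151 characters left out ...]
00  74  38  30  30  29  29  28  32  46  59  61  60  64  64  63  65  67
   64  54  34  27  30  30  28  28  28  35  69  99]
 [101  76  40  29  32  31  32  31  35  49  61  63  66  69  66  66  67  67
   63  53  36  29  34  31  34  32  29  36  70  99]
 [102  75  42  30  33  33  33  31  37  48  60  61  63  65  65  65  67  65
   63  53  38  32  32  33  31  33  31  38  70  99]
 [101  74  42  31  32  33  35  32  34  46  58  61  59  57  58  57  57  60
   60  52  37  30  33  32  33  32  30  38  70  99]]
[[   0    0   40   48 1137]
 [   0    0    1    1    1]
 [   2    0    9    1    9]
 [   6    7   28   35  773]]
from start +140y: [528.44617512 168.40637036] warmer ctr est: [587.34390237  93.19960387]
```

Emit:
servo_tool(commands=[{"fingers":0,"yaw":-0.171},{"fingers":0,"yaw":-0.171},{"fingers":0}], newtons=30)

```text
schema error: expected keys fingers, dx, dy, dz, yaw
```

Emit:
servo_tool(commands=[{"fingers":0,"dx":0,"dy":0,"dz":0,"yaw":-0.171},{"fingers":0,"dx":0,"dy":0,"dz":0,"yaw":-0.171},{"fingers":0,"dx":0,"dy":0,"dz":0,"yaw":0}], newtons=30)

```text
clock: 0.68
tool_pos: [237.6, 523.5, 248.2]
eef_rot: [-3.141, -0.0, 3.057]
ft_force: [0.2, 0.3, -0.2]
gripper_width: 32.4
grip_force: 0.0
```

Emit:
servo_tool(commands=[{"fingers":0,"dx":-0.031,"dy":-0.033,"dz":0,"yaw":0},{"fingers":0,"dx":-0.031,"dy":-0.033,"dz":0,"yaw":0},{"fingers":0,"dx":-0.031,"dy":-0.033,"dz":0,"yaw":0},{"fingers":0,"dx":-0.031,"dy":-0.033,"dz":0,"yaw":0},{"fingers":0,"dx":-0.031,"dy":-0.033,"dz":0,"yaw":0},{"fingers":0,"dx":-0.031,"dy":-0.033,"dz":0,"yaw":0},{"fingers":0,"dx":-0.031,"dy":-0.033,"dz":0,"yaw":0},{"fingers":0,"dx":-0.031,"dy":-0.033,"dz":0,"yaw":0},{"fingers":0,"dx":-0.031,"dy":-0.033,"dz":0,"yaw":0},{"fingers":0,"dx":-0.031,"dy":-0.033,"dz":0,"yaw":0},{"fingers":0,"dx":0,"dy":0,"dz":0,"yaw":0}])

```text
clock: 2.05
tool_pos: [520.3, 165.7, 248.0]
eef_rot: [-3.14, 0.0, 3.048]
ft_force: [-0.7, 0.9, -0.0]
gripper_width: -0.0
grip_force: 0.0
```

Emit:
servo_tool(commands=[{"fingers":0,"dx":0.004,"dy":0.003,"dz":0.025,"yaw":0},{"fingers":0,"dx":0,"dy":0,"dz":0.03,"yaw":0},{"fingers":0,"dx":0,"dy":0,"dz":0.025,"yaw":0},{"fingers":0,"dx":0,"dy":0,"dz":0.015,"yaw":0},{"fingers":0,"dx":0,"dy":0,"dz":0,"yaw":0}])

```text
clock: 2.68
tool_pos: [514.7, 172.4, 152.9]
eef_rot: [-3.141, -0.001, 3.057]
ft_force: [-0.7, 0.1, -0.0]
gripper_width: 0.0
grip_force: 0.0
```

Run:
```python
from h import *
t=vision.get_image("top");s=vision.get_image("side")
a=cv2.resize(t["frame"][220:320,230:380],None,fx=4,fy=3,interpolation=2)[:,:,::-1]
b=cv2.resize(s["frame"][170:270,220:370],None,fx=4,fy=3,interpolation=2)[:,:,::-1]
cv2.imwrite("pics/z1.png",np.vstack([a,b]))
p=env.sense()["tool_pos"];print(p,proj(s,p-[0,0,17]),proj(t,p-[0,0,17]))
```

```text
[515.24274323 172.40401578 154.01040409] (np.float64(278.2941829350387), np.float64(221.06193435878285)) (np.float64(281.2742561164001), np.float64(274.2845214032559))
```

View pics/z1.png

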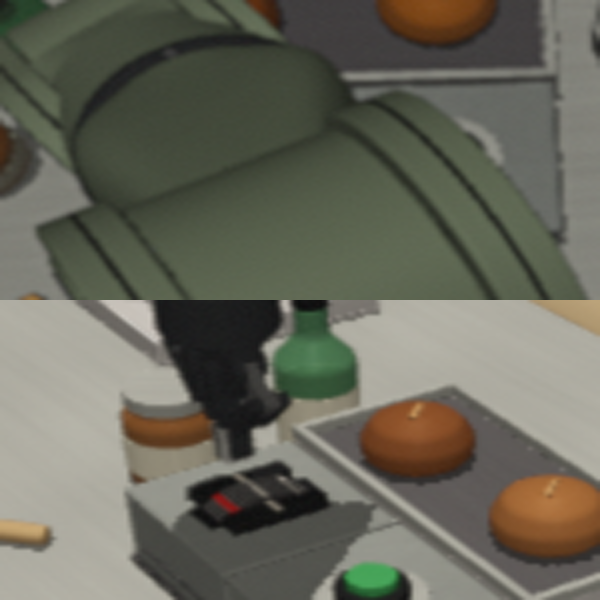

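The side view puts the fingertip at about (279,222), where the model predicts it, 35 mm above the crown. The arm hides the wheel in the top view. Next is a slow descent.

Emit:
servo_tool(commands=[{"fingers":0,"dx":-0.002,"dy":-0.003,"dz":0.015,"yaw":0},{"fingers":0,"dx":0,"dy":0,"dz":0.013,"yaw":0},{"fingers":0,"dx":0,"dy":0,"dz":0.002,"yaw":0},{"fingers":0,"dx":0,"dy":0,"dz":0.0,"yaw":0},{"fingers":0,"dx":0,"dy":0,"dz":0.0,"yaw":0}])

```text
clock: 3.4
tool_pos: [516.9, 169.1, 123.6]
eef_rot: [3.141, 0.0, 3.058]
ft_force: [-0.1, -0.8, -0.5]
gripper_width: 0.5
grip_force: 0.0
```

Emit:
servo_tool(commands=[{"fingers":0,"dx":0,"dy":0,"dz":0.003,"yaw":0},{"fingers":0,"dx":0,"dy":0,"dz":0.002,"yaw":0},{"fingers":0,"dx":0,"dy":0,"dz":0.0,"yaw":0}])

```text
clock: 3.78
tool_pos: [516.8, 169.0, 118.2]
eef_rot: [-3.141, -0.0, 3.058]
ft_force: [-0.8, 0.5, -0.4]
gripper_width: 0.2
grip_force: 0.0
```

Emit:
servo_tool(commands=[{"fingers":0,"dx":0,"dy":0,"dz":0.001,"yaw":0},{"fingers":0,"dx":0,"dy":0,"dz":0.001,"yaw":0},{"fingers":0,"dx":0,"dy":0,"dz":0.0,"yaw":0}])

```text
clock: 4.15
tool_pos: [517.4, 169.0, 117.5]
eef_rot: [3.141, 0.002, 3.058]
ft_force: [-3.2, -1.3, 25.3]
gripper_width: 0.2
grip_force: 12.3
```

Emit:
servo_tool(commands=[{"fingers":0,"dx":-0.002,"dy":0,"dz":-0.0003,"yaw":0},{"fingers":0,"dx":-0.003,"dy":0,"dz":0,"yaw":0},{"fingers":0,"dx":-0.003,"dy":0,"dz":0.0,"yaw":0},{"fingers":0,"dx":0,"dy":0,"dz":0.0,"yaw":0}])

```text
clock: 4.65
tool_pos: [525.8, 168.5, 117.8]
eef_rot: [3.141, 0.003, 3.057]
ft_force: [0.3, -1.4, 21.3]
gripper_width: 0.0
grip_force: 10.7
```

Run:
```python
from h import *
s=vision.get_image("side")
f=s["frame"][215:255,260:310];m=cv2.inRange(cv2.cvtColor(f,cv2.COLOR_RGB2HSV),(0,120,60),(8,255,255));v,u=np.nonzero(m)
print(len(u),u.mean()+260 if len(u) else 0,v.mean()+215 if len(u) else 0)
```

```text
25 278.76 235.07999999999998
```

The stripe is following the fingertip. I'll continue.

Emit:
servo_tool(commands=[{"fingers":0,"dx":-0.003,"dy":0,"dz":0,"yaw":0},{"fingers":0,"dx":-0.003,"dy":0,"dz":0,"yaw":0},{"fingers":0,"dx":-0.003,"dy":0,"dz":0.0,"yaw":0},{"fingers":0,"dx":-0.003,"dy":0,"dz":0.0,"yaw":0},{"fingers":0,"dx":0,"dy":0,"dz":0.0,"yaw":0}])

```text
clock: 5.32
tool_pos: [537.9, 167.6, 117.4]
eef_rot: [3.14, 0.003, 3.057]
ft_force: [2.0, -0.9, 12.5]
gripper_width: -0.4
grip_force: 6.5
```

Run:
```python
from h import *
s=vision.get_image("side")
f=s["frame"][215:255,260:310];m=cv2.inRange(cv2.cvtColor(f,cv2.COLOR_RGB2HSV),(0,120,60),(8,255,255));v,u=np.nonzero(m)
print(len(u),u.mean()+260 if len(u) else 0,v.mean()+215 if len(u) else 0, proj(s,[525,168,101]))
```

```text
22 283.22727272727275 232.77272727272728 (np.float64(283.54966035531436), np.float64(231.84704326864116))
```

Emit:
servo_tool(commands=[{"fingers":0,"dx":0,"dy":0,"dz":-0.005,"yaw":0},{"fingers":0,"dx":0,"dy":0,"dz":-0.035,"yaw":0},{"fingers":0,"dx":0.0,"dy":-0.04,"dz":0,"yaw":0},{"fingers":0,"dx":0,"dy":-0.04,"dz":0,"yaw":0},{"fingers":0,"dx":0.01,"dy":-0.03,"dz":0,"yaw":0},{"fingers":0,"dx":0,"dy":-0.03,"dz":0,"yaw":0},{"fingers":0,"dx":0,"dy":0,"dz":0.0,"yaw":0}])

```text
clock: 6.25
tool_pos: [514.8, 26.6, 156.7]
eef_rot: [-3.141, -0.0, 3.055]
ft_force: [0.1, 1.0, -0.4]
gripper_width: -0.1
grip_force: 0.0
```

Run:
```python
from h import *
s=vision.get_image("side");t=vision.get_image("top")
b=cv2.resize(s["frame"][190:290,240:370],None,fx=6,fy=6,interpolation=2)[:,:,::-1]
cv2.imwrite("pics/z2.png",b)
for im,(x0,y0,x1,y1) in((s,(260,215,310,255)),(t,(270,255,300,295))):
    m=cv2.inRange(cv2.cvtColor(im["frame"][y0:y1,x0:x1],cv2.COLOR_RGB2HSV),(0,120,60),(8,255,255));v,u=np.nonzero(m)
    print(len(u),u.mean()+x0 if len(u) else 0,v.mean()+y0 if len(u) else 0)
```

```text
23 283.9130434782609 232.34782608695653
41 284.219512195122 272.609756097561
```

View pics/z2.png

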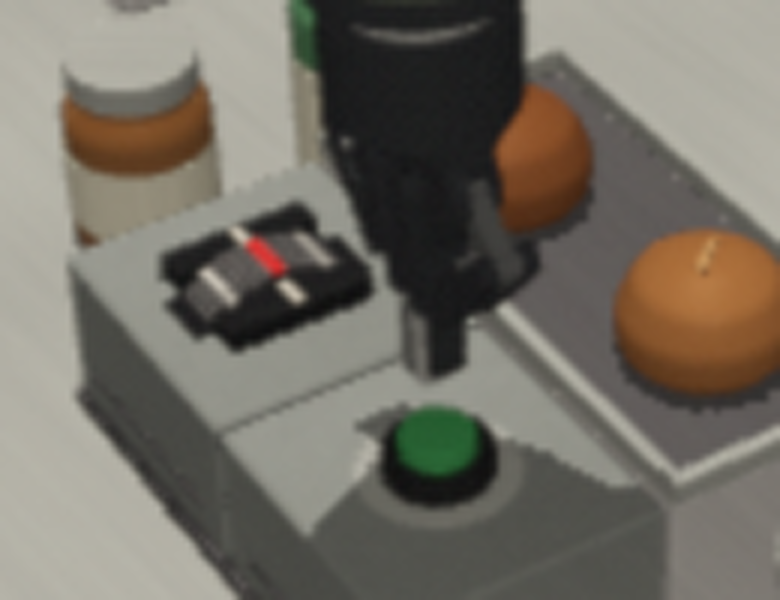

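The red stripe now sits between both pointers at about (265,257) in the crop, and the fingertip is directly over the green button. Next I'll descend to the button.

Emit:
servo_tool(commands=[{"fingers":0,"dx":-0.002,"dy":0.002,"dz":0.015,"yaw":0},{"fingers":0,"dx":0,"dy":0,"dz":0.015,"yaw":0},{"fingers":0,"dx":0,"dy":0,"dz":0.005,"yaw":0},{"fingers":0,"dx":0,"dy":0,"dz":0.0,"yaw":0}])

```text
clock: 6.85
tool_pos: [517.0, 31.2, 121.3]
eef_rot: [3.141, -0.001, 3.059]
ft_force: [-2.0, 2.5, 2.6]
gripper_width: -0.1
grip_force: 1.5
```

Emit:
servo_tool(commands=[{"fingers":0,"dx":0,"dy":0,"dz":0.002,"yaw":0},{"fingers":0,"dx":0,"dy":0,"dz":0.002,"yaw":0},{"fingers":0,"dx":0,"dy":0,"dz":0.001,"yaw":0},{"fingers":0,"dx":0,"dy":0,"dz":0.0,"yaw":0}])

```text
clock: 7.35
tool_pos: [517.4, 30.7, 117.7]
eef_rot: [3.141, 0.001, 3.058]
ft_force: [-5.8, 2.9, 26.5]
gripper_width: 0.1
grip_force: 13.3
```

The force of 26 N is well above 5 N, so the button should be on its stop. I'll check that by eye.

Run:
```python
from h import *
s=vision.get_image("side")
b=cv2.resize(s["frame"][235:290,275:350],None,fx=8,fy=8,interpolation=2)[:,:,::-1]
cv2.imwrite("pics/z3.png",b)
p=env.sense();print(p["tool_pos"],p["ft_force"])
```

```text
[517.38947746  30.75996899 117.6906991 ] [-6.15105493  3.68507847 26.560121  ]
```

View pics/z3.png

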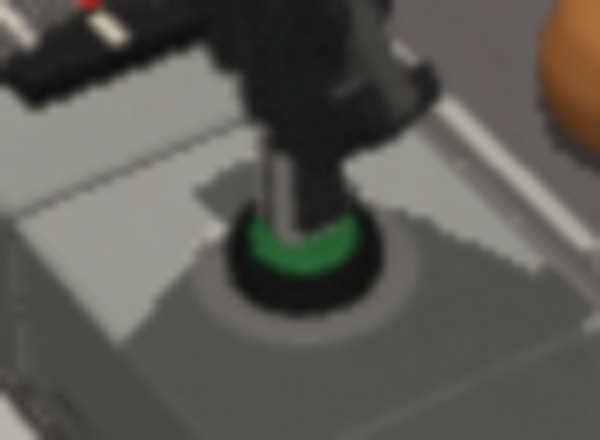

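Run:
```python
from h import *
s=vision.get_image("side");im=cv2.imread("pics/side0.png")[:,:,::-1]
def top(f):
    h=cv2.cvtColor(np.ascontiguousarray(f[250:275,300:325]),cv2.COLOR_RGB2HSV);return h
for f in(im,s["frame"]):
    h=top(f);m=cv2.inRange(h,(50,120,30),(80,255,255));v,u=np.nonzero(m);print(len(u),u.min()+300,u.max()+300,v.min()+250,v.max()+250)
    print(np.where(m>0,h[:,:,2],0)[5:22,6:22])
p=env.sense()["tool_pos"]
for z in(101,107):print(z,proj(s,[516.7,28.9,z]))
print("tip",proj(s,p-[0,0,17]))
```

```text
123 306 319 258 268
[[  0   0   0   0   0   0   0   0   0   0   0   0   0   0   0   0]
 [  0   0   0   0   0   0   0   0   0   0   0   0   0   0   0   0]
 [  0   0   0   0   0   0   0   0   0   0   0   0   0   0   0   0]
 [  0   0   0   0 150 150 151 151 151   0   0   0   0   0   0   0]
 [  0   0   0 152 153 153 153 153 153 153 152 148   0   0   0   0]
 [  0 141 152 153 153 153 153 153 153 153 153 152 141   0   0   0]
 [111 146 153 154 154 154 154 154 153 153 153 153 146  92   0   0]
 [120 149 154 154 154 154 155 154 154 154 154 153 141  87   0   0]
 [ 91 140 153 155 154 154 155 155 154 155 154 150 122  74   0   0]
 [ 70 114 139 151 154 155 155 154 153 153 150 133  98  57   0   0]
 [ 52  83 102 125 143 148 148 146 141 134 116  98  78   0   0   0]
 [  0  71  83  95 104 108 109 108 103  99  90  80  62   0   0   0]
 [  0   0  65  80  87  90  91  90  88  86  80  62   0   0   0   0]
 [  0   0   0   0  68  74  82  83  76  61   0   0   0   0   0   0]
 [  0   0   0   0   0   0   0   0   0   0   0   0   0   0   0   0]
 [  0   0   0   0   0   0   0   0   0   0   0   0   0   0   0   0]
 [  0   
[... 722 characters left out ...]
0  95  95  92  61   0   0]
 [ 52  89  95  95   0   0   0   0  94  96  96  96  89  56   0   0]
 [ 47  82  94  97  96  97  97  97  96  97  98  94  71   0   0   0]
 [  0  50  74  92  99 100 101 102 101 100  95  73  41   0   0   0]
 [  0   0   0  55  76  83  94  96  86  71  55   0   0   0   0   0]
 [  0   0   0   0   0   0  47  50  43   0   0   0   0   0   0   0]
 [  0   0   0   0   0   0   0   0   0   0   0   0   0   0   0   0]
 [  0   0   0   0   0   0   0   0   0   0   0   0   0   0   0   0]]
101 (np.float64(312.475757993543), np.float64(262.1752269450724))
107 (np.float64(312.38982538355026), np.float64(260.26501463384295))
tip (np.float64(312.26921318235514), np.float64(261.74417807367035))
```

The disc's front edge has dropped about 2.5 px, which at 0.32 px/mm matches the full 6 mm. The tip is also centred on the button. I'll give it a slight extra push, then let it up and back away.

Emit:
servo_tool(commands=[{"fingers":0,"dx":0,"dy":0,"dz":0.0003,"yaw":0},{"fingers":0,"dx":0,"dy":0,"dz":0,"yaw":0}])

```text
clock: 7.7
tool_pos: [517.4, 30.7, 117.6]
eef_rot: [3.141, 0.001, 3.058]
ft_force: [-7.2, 2.6, 31.7]
gripper_width: 0.1
grip_force: 16.0
```

Emit:
servo_tool(commands=[{"fingers":0,"dx":0,"dy":0,"dz":-0.005,"yaw":0},{"fingers":0,"dx":0,"dy":0,"dz":-0.02,"yaw":0},{"fingers":0,"dx":0,"dy":0,"dz":-0.04,"yaw":0},{"fingers":0,"dx":0,"dy":0,"dz":-0.04,"yaw":0},{"fingers":0,"dx":0,"dy":0,"dz":0.0,"yaw":0},{"fingers":0,"dx":0,"dy":0,"dz":0.0,"yaw":0}])

```text
clock: 8.45
tool_pos: [517.0, 30.2, 220.8]
eef_rot: [-3.141, -0.0, 3.058]
ft_force: [0.2, 0.1, -0.2]
gripper_width: 0.2
grip_force: 0.0
```

Run:
```python
from h import *
s=vision.get_image("side");cv2.imwrite("pics/end.png",s["frame"][:,:,::-1][150:400,150:450].repeat(2,0).repeat(2,1))
print(env.sense()["qd"].round(3))
```

```text
[-0.001  0.009 -0.003  0.001 -0.002  0.003  0.   ]
```

View pics/end.png

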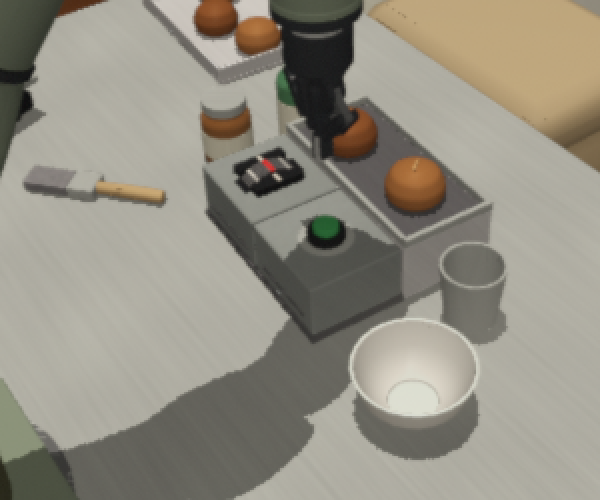

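The red stripe is between the pointers at about (267,167), the button is back up at (326,228), and everything else is where it was.

```bash
python3 -c "
from cell import env
print(env.job_done())"
```

```text
the job is handed in; nothing more can be done
None
```

The job is handed in: the wheel needed one click and its red stripe now sits between the white pointers; after that I pressed the green button fully down, as far as force and camera show, and it came back up, with nothing else seen to have moved.

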